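# Roll the sample jar onto the blue band

### The job

A closed sample jar lies on its side on the rubber mat and its contents must be loosened by rolling. With your fingertips on its top, roll the jar across the mat, turning over without skidding, until it stops lying along the blue band, then take your hand away. Do not grip, lift or tip the jar, push only on its upper third, keep it away from the yellow band, and leave everything else where it stands.

Things in the scene. Friction and masses are not known exactly. Their poses are not given: they have to be found in the camera images.
- jar: Cream plastic jar lying on its side on the mat: round body 56 mm across, 100 mm long, plus a narrower lid (49 mm across) reaching 25 mm past one end; 0.2 to 0.45 kg. Origin on its axis, midway along the 100 mm body, 28 mm above the mat (top line 28 mm above the origin). x runs along the jar to the lid and stays level; y and z turn as it rolls; at the start z points up.
- jar_label (a point): Middle of the paper label on the side of the jar's body, 28 mm from the axis, on the jar's -z side: underneath at the start, uppermost after half a turn (88 mm of rolling). Axes as the jar's.
- mat: Fixed grey rubber mat, 200 x 400 mm, 3 mm thick; origin at the centre of its underside, on the bench. Its y is the long direction, along which the jar rolls; the jar lies along its x, up to 0.1 rad askew. Its rolling resistance stops a slow jar within some millimetres. A fingertip dragging the jar's top goes twice as far as the axis, so a long roll may take several strokes.
- blue_band: The blue band on the mat where the jar must stop: 190 mm long (its x axis, across the mat) and 30 mm wide (its y axis, along the mat), paper thin, flat on the mat. Origin at its middle. It lies towards one end of the mat, on either side of the jar, 115 to 155 mm from where the jar's axis starts.
- yellow_band: The yellow band of the same size towards the other end of the mat; the jar must not come onto it. Origin at its middle.
- jar_left: Standing cream sample jar, 72 mm across and 121 mm tall, off the mat's end on the robot's left. Bystander; origin at the centre of its underside.
- jar_right: Standing brown sample jar, 72 mm across and 121 mm tall, off the mat's end on the robot's right. Bystander; origin at the centre of its underside.
- jar_back: Standing olive sample jar, 72 mm across and 121 mm tall, beyond the mat. Bystander; origin at the centre of its underside.
- jar_white: Standing white sample jar, 72 mm across and 121 mm tall, beyond the mat. Bystander; origin at the centre of its underside.
- beaker: Glass beaker, 72 mm across and 90 mm tall, beyond the mat. Bystander; origin at the centre of its underside.
- dish: Clear covered dish, 94 mm across and 16 mm tall, to the left. Bystander; origin at the centre of its underside.
- spatula: Spatula 200 mm long lying on the bench to the right. Bystander; origin under its middle.

How it is judged:
By the outcome, as a careful person would: the job done as asked, in the order asked, and still so for the second after the job is handed in, with the robot touching nothing.
It also fails if it takes over 58 s, if anything falls off the work surface, if the arm or the gripper's body presses on something with over 40 N, if the wrist force passes 120 N, or if a joint passes its speed limit or range.

### The arm

A 7-joint arm with a two-finger parallel gripper is mounted at the origin on the work surface. World frame = base frame: x ahead of the robot, y to its left, z up, the work surface at z = 0. Lengths are in m, angles in rad, forces in N, time in s.
With the tool pointing down it reaches from about 0.375 to 0.925 m from the base axis. Payload 3.1 kg.
Tool frame: the origin (TCP) lies at the very end of the fingers, on their centre line; the grasp point (between the pads) lies 19 mm behind it (manip.hold_point_z is the distance from the TCP to the grasp point, in m); z points along the fingers, y is the direction in which the jaws open and shut (so a half turn about z gives the same grasp; the last joint's range is limited). The gripper opens to 85 mm and grips with 20 to 120 N. Pads are 22 mm wide; open, the fingers measure 114 mm over their backs; the gripper's body (76 mm by 85 mm) begins 54 mm behind the grasp point. The pads swing forward as they close: fully open they stand 13 mm farther back than shut.
Start: joints at [-1.364, 0.383, 0.044, 1.598, -0.018, 1.161, -0.05], TCP at [0.195, 0.62, 0.231] pointing down, gripper open.
Joint ranges: [-2.61, 2.61], [-0.41, 2.15], [-1.48, 1.57], [0, 2.5], [-1.57, 4.71], [0.05, 1.97], [-2.85, 2.85]. Speed limits (rad/s): [2.79, 2.79, 3.14, 3.14, 3.14, 3.14, 3.14].

### API

Orientations are given as a unit quaternion [x, y, z, w].
In Python, from plant import readout, vision, manip, spotter gives the robot as it stands.
- The arm moves only by the tool arm_command, never from a script. Its argument "deltas" is a list of rows, each an object of numbers: "wx", "wy", "wz": the turn, a rotation vector about the tool's x, y, z in rad; "dx", "dy", "dz": the shift along the tool's x, y, z in m; "jaw": the opening, from 0 (shut) to 1 (fully open). In form: [{"wx": .., "wy": .., "wz": .., "dx": .., "dy": .., "dz": .., "jaw": ..}, ...]. A call has exactly 8 rows; each row is the pose to reach, as a shift and turn from the pose commanded when the call began, along the tool's axes at that moment; what a row does not reach only later rows make up. A row lasts 1/12 s, in which the tool goes at most 41.7 mm and 7.16 degrees, less where a joint would pass 70% of its speed; a pose out of reach is approached as far as the arm can. A call with a gripper value outside its range is refused whole. The fingers move at their own pace and stop on an object; "grip_force" is the grip in N (left out, the last holds). Time passes only in rows, so rows that repeat a pose let the fingers close, or fill a call up. It gives the time, the measured TCP pose, the force and the opening at its end, in the units of the state.
- readout.get_state(): the state, without advancing time (a new reading comes with each control period).
- vision.camera(name): name is "side" or "top"; returns the picture (400x640x3 uint8, red, green, blue); there is no depth.
- vision.calibration(name): a dict with "fx", "fy", "cx", "cy" (pixels), "extrinsics" (4x4, takes a point from camera to world coordinates). Camera axes: x right, y up, looking along -z (the intrinsics and any distortion apply to the point x, -y, -z); pixel columns grow to the right and rows downward; lengths in m; the calibration is good to about 2 mm. A picture is of the moment at which its call begins. calibration takes no time and is no camera call.
- manip.close_job(): hands the job in, once; it reports no verdict.
Trained networks look in the newest picture that a camera, given by its name, has taken for a name from the list of things; names that differ only in an ending like _2 or _b are one class to them, and where a whole thing is asked for, a point or a joint stands for the part that bears it (a point fixed in the world has none). Each returns a list of dicts, best first, with "score" (0 to 1); they miss things now and then, are a little off and sometimes report something else, mostly with a low value. They report only what shows in the picture. A call takes as long as a camera call.
- spotter.search_frame(camera, name): "extent" ([centre column, centre row, width, height] in pixels, round what is visible of it).
- spotter.regions_of(camera, name): "pixels" (400x640 bool, what is visible of it) and "extent" ([centre column, centre row, width, height] in pixels, round what is visible of it).
The state is a dict: "clock": time; "joint_positions": joint angles; "joint_vel": joint speeds; "joint_torque": joint torques, N m; "tool_pos": TCP position; "tcp_rot": TCP orientation; "force": force on the tool from outside, world axes, zero at the start; "moment": the same for the moment, N m; "opening": opening from 0.0 (shut) to 1.0 (fully open).
Only numpy, scipy, OpenCV 4.12 (cv2) and the standard library are available. Lean on these libraries where they do the work, as an engineer would, in place of code of your own. Each camera call takes 0.05 s, during which the arm holds its last target.

## Working session

There is one attempt and no reset: what is moved stays moved. The work goes in short steps, Python scripts to look and compute and a tool call to move; the robot and the scene stay as the last step left them, time stands still between calls to the robot, and variables do not carry over. Pictures are saved under pics/ and viewed, and the job is handed in when it is done.

Besides the shell and the picture viewer there is one more tool, called after "Call:" as name(argument=value, ...), one argument or row to a line, values as JSON. arm_command: Moves the arm, as the interface text tells. Its arguments: {"type":"object","properties":{"deltas":{"type":"array"},"grip_force":{"type":"number"}},"required":["deltas"]}

```bash
mkdir -p pics; ls; python3 - <<'E'
from plant import readout, vision, manip, spotter
import cv2,numpy as np
s=readout.get_state()
print({k:np.round(v,3).tolist() for k,v in s.items()})
for n in ("top","side"):
    im=vision.camera(n); cv2.imwrite(f"pics/{n}0.png",im[:,:,::-1])
    c=vision.calibration(n); print(n,{k:np.round(v,4).tolist() for k,v in c.items()})
E
```

```text
pics
{'clock': 0.0, 'joint_positions': [-1.364, 0.384, 0.044, 1.6, -0.018, 1.161, -0.05], 'joint_vel': [-0.0, 0.001, 0.001, 0.001, -0.001, -0.0, -0.001], 'joint_torque': [-0.001, -43.346, 1.024, -24.951, 0.011, 0.011, 0.0], 'tool_pos': [0.195, 0.619, 0.23], 'tcp_rot': [0.152, 0.988, -0.001, -0.0], 'force': [-0.118, -0.429, 0.295], 'moment': [0.022, -0.012, -0.012], 'opening': 1.0}
top {'fx': 417.7556, 'fy': 417.7556, 'cx': 317.9986, 'cy': 199.42, 'extrinsics': [[-0.006, 0.9897, -0.1431, 0.3651], [-0.9999, -0.0039, 0.0148, -0.0084], [0.0141, 0.1432, 0.9896, 1.3011], [0.0, 0.0, 0.0, 1.0]]}
side {'fx': 369.5409, 'fy': 369.5409, 'cx': 315.672, 'cy': 199.1846, 'extrinsics': [[0.9871, 0.0815, -0.1378, 0.3983], [-0.1601, 0.5021, -0.8499, -0.879], [-0.0001, 0.861, 0.5087, 0.5701], [0.0, 0.0, 0.0, 1.0]]}
```

View pics/top0.png

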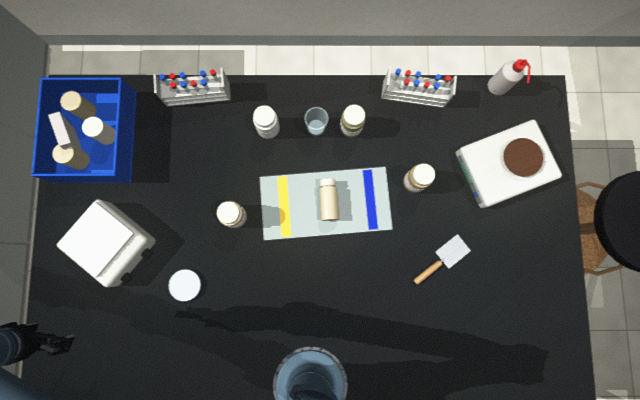

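View pics/side0.png

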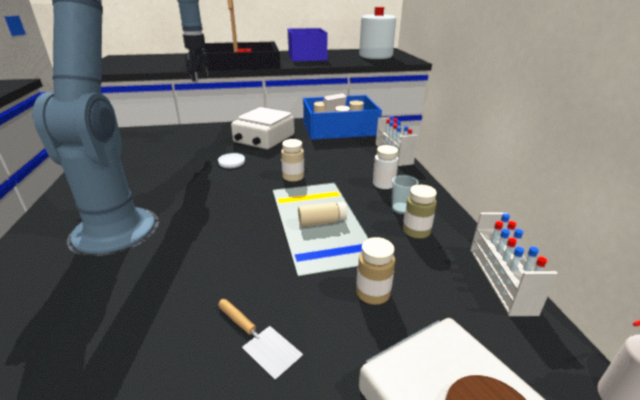

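The top picture shows the jar at about (329,200) with its lid away from the robot. The blue band is at column 370 (robot's right) and the yellow band at 284. The standing jars are at (231,214) and (419,178), off the mat's ends. Next I'll measure.

```bash
cat > h.py <<'E'
import numpy as np,cv2
from plant import readout, vision, manip, spotter
def ray(n,uv):
    c=vision.calibration(n);E=np.array(c["extrinsics"]);uv=np.atleast_2d(uv).astype(float)
    d=np.c_[(uv[:,0]-c["cx"])/c["fx"],-(uv[:,1]-c["cy"])/c["fy"],-np.ones(len(uv))]
    return E[:3,3],d@E[:3,:3].T
def onz(n,uv,z):
    o,d=ray(n,uv);t=(z-o[2])/d[:,2];return o+d*t[:,None]
def proj(n,P):
    c=vision.calibration(n);E=np.array(c["extrinsics"]);p=(np.atleast_2d(P)-E[:3,3])@E[:3,:3]
    return np.c_[c["cx"]+c["fx"]*p[:,0]/-p[:,2],c["cy"]-c["fy"]*p[:,1]/-p[:,2]]
def mask(n,name):
    r=spotter.regions_of(n,name)
    return r
E
python3 - <<'E'
from h import *
for n in ("top","side"):
    im=vision.camera(n)
    for name,z in (("jar",.031),("mat",.003),("blue_band",.003),("yellow_band",.003)):
        for r in mask(n,name)[:2]:
            m=r["pixels"].astype(np.uint8); 
            if m.sum()<20: continue
            cs=max(cv2.findContours(m,0,1)[0],key=cv2.contourArea)
            v,u=np.nonzero(m); P=onz(n,np.c_[u,v],z)
            rect=cv2.minAreaRect((P[:,:2]*1000).astype(np.float32))
            print(n,name,round(r["score"],2),np.round(r["extent"],1),m.sum(),"cen",np.round(P.mean(0),4),"rect",np.round(rect[0],1),np.round(rect[1],1),round(rect[2],2))
im=cv2.imread("pics/top0.png");cv2.imwrite("pics/topz.png",cv2.resize(im[150:260,240:440],None,fx=4,fy=4,interpolation=cv2.INTER_CUBIC))
im=cv2.imread("pics/side0.png");cv2.imwrite("pics/sidez.png",cv2.resize(im[170:290,250:410],None,fx=4,fy=4,interpolation=cv2.INTER_CUBIC))
E
```

```text
top jar 0.79 [329.1 203.2  18.5  43.7] 748 cen [ 0.5458 -0.0585  0.031 ] rect [547.6 -58.7] [131.7  56.2] 3.18
top mat 0.85 [325.1 204.4 130.9  72.2] 6125 cen [ 0.5404 -0.0457  0.003 ] rect [541.4 -48.9] [202.9 400.9] 4.56
top blue_band 0.68 [370.1 200.6  13.5  61.1] 580 cen [ 0.5558 -0.1886  0.003 ] rect [ 553.3 -187.9] [189.1  33.1] 4.04
top blue_band 0.37 [352.7 121.2  24.2  33.2] 632 cen [ 0.8089 -0.1376  0.003 ] rect [ 809.8 -137.5] [ 76.9 108.3] 63.23
top yellow_band 0.75 [285.5 206.2  14.4  60.4] 558 cen [0.5312 0.0813 0.003 ] rect [531.8  81.2] [188.2  30. ] 4.49
side jar 0.59 [322.5 213.9  47.   21.2] 999 cen [ 0.547 -0.056  0.031] rect [550.6 -55.9] [144. 107.] 3.79
side mat 0.6 [320.8 229.7  93.6  90.3] 3853 cen [ 0.5321 -0.0916  0.003 ] rect [541.9 -49.8] [201.3 401.7] 4.55
side mat 0.36 [291.9 159.6  22.9  39.2] 780 cen [0.5106 0.3611 0.003 ] rect [511.4 373.8] [356.  78.] 85.96
side blue_band 0.77 [330.2 251.5  67.6  13.8] 484 cen [ 0.5402 -0.1885  0.003 ] rect [ 542.7 -186.5] [164.2  32.3] 5.21
side yellow_band 0.8 [308.1 198.2  58.5  10.2] 298 cen [0.5316 0.0832 0.003 ] rect [531.9  84. ] [186.5  30.9] 4.6
```

View pics/topz.png

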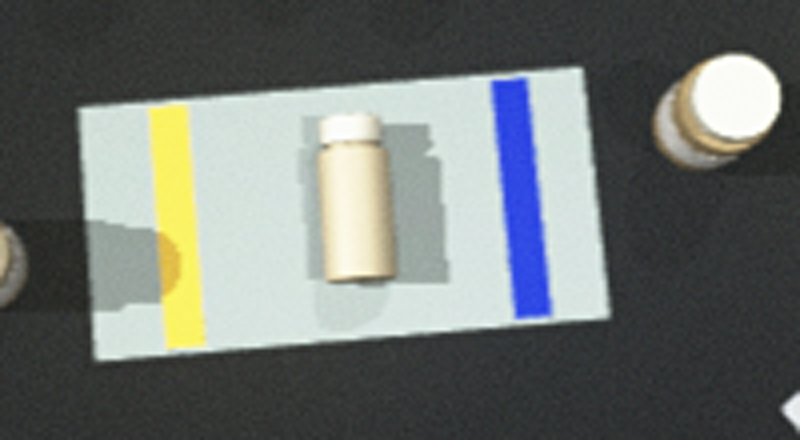

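View pics/sidez.png

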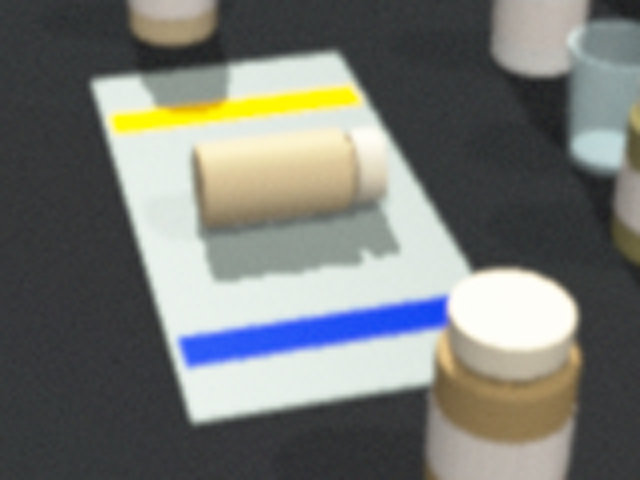

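```bash
cat >> h.py <<'E'
from scipy.optimize import minimize
a=np.linspace(0,2*np.pi,33)[:-1]
def sil(n,x,y,th,z=.031,sc=8,roi=None):
    e=np.array([np.cos(th),np.sin(th),0]);f=np.array([-np.sin(th),np.cos(th),0]);k=np.array([0,0,1.]);c=np.array([x,y,z])
    M=np.zeros(((roi[3]-roi[1])*sc,(roi[2]-roi[0])*sc),np.uint8)
    for l0,l1,r in ((-.05,.05,.028),(.05,.075,.0245)):
        P=np.vstack([c+e*l+r*(np.cos(a)[:,None]*f+np.sin(a)[:,None]*k) for l in(l0,l1)])
        q=(proj(n,P)+.5-np.array(roi[:2]))*sc
        cv2.fillConvexPoly(M,cv2.convexHull(q.astype(np.float32)).round().astype(np.int32),1)
    return cv2.resize(M.astype(np.float32),None,fx=1/sc,fy=1/sc,interpolation=cv2.INTER_AREA)
def fitjar(masks,x0):
    # masks: {cam:(boolmask)}
    R={}
    for n,m in masks.items():
        v,u=np.nonzero(m);R[n]=(u.min()-12,v.min()-12,u.max()+13,v.max()+13)
    def cost(p,ns=masks):
        s=0
        for n in ns:
            r=R[n];s+=((sil(n,p[0]/1e3,p[1]/1e3,p[2]/100,roi=r)-masks[n][r[1]:r[3],r[0]:r[2]])**2).sum()
        return s
    for ns in ([k] for k in masks):
        o=minimize(cost,x0,args=(ns,),method="Nelder-Mead",options=dict(initial_simplex=np.array(x0)+np.array([[0,0,0],[8,0,0],[0,8,0],[0,0,5]]),xatol=.05,fatol=.05));print(ns,np.round(o.x,1),round(o.fun,1))
    o=minimize(cost,x0,method="Nelder-Mead",options=dict(initial_simplex=np.array(x0)+np.array([[0,0,0],[8,0,0],[0,8,0],[0,0,5]]),xatol=.05,fatol=.05));print("both",np.round(o.x,1),round(o.fun,1))
    return o.x
def jarmasks():
    M={}
    for n in("top","side"):
        im=vision.camera(n);r=spotter.regions_of(n,"jar")
        if r: M[n]=r[0]["pixels"];print(n,round(r[0]["score"],2),np.round(r[0]["extent"],0))
    return M
E
python3 - <<'E'
from h import *
M=jarmasks()
fitjar(M,[536,-58,6])
# band angle by colour
for n in("top","side"):
    im=vision.camera(n).astype(int)
    for nm,m in (("blue",(im[...,2]>im[...,0]+70)&(im[...,2]>im[...,1]+50)),("yel",(im[...,0]>im[...,2]+80)&(im[...,1]>im[...,2]+80))):
        roi=np.zeros_like(m);roi[165:275,255:400]=1;m&=roi
        v,u=np.nonzero(m);P=onz(n,np.c_[u,v],.003)[:,:2]
        r=cv2.minAreaRect((P*1000).astype(np.float32));vx=cv2.fitLine((P*1000).astype(np.float32),cv2.DIST_L2,0,.01,.01).ravel()
        print(n,nm,len(u),np.round(P.mean(0),4),np.round(r[1],0),r[2],vx)
E
```

```text
top 0.56 [329. 201.  20.  45.]
side 0.71 [332. 254.  72.  18.]
['top'] [536.8 -58.4   6.6] 22.1
['side'] [536. -58.   6.] 545.0
both [536.8 -58.4   6.6] 567.1
top blue 556 [ 0.5526 -0.191 ] [191.  29.] 4.397844314575195 [ 9.9696010e-01  7.7913679e-02  5.5264337e+02 -1.9097543e+02]
top yel 561 [0.5319 0.0794] [190.  29.] 4.5387372970581055 [9.9688721e-01 7.8841276e-02 5.3187030e+02 7.9358185e+01]
side blue 556 [ 0.5418 -0.1871] [171.  31.] 4.552397727966309 [ 9.962590e-01  8.641787e-02  5.418261e+02 -1.871226e+02]
side yel 321 [0.5321 0.0852] [190.  31.] 4.617016792297363 [9.9683523e-01 7.9495281e-02 5.3214709e+02 8.5240868e+01]
```

```bash
cat >> h.py <<'E'
from scipy.spatial.transform import Rotation as Ro
def goto(x,y,z,yaw=None):
    "tool-frame delta from measured pose; yaw=angle of tool y in world, tool down"
    s=readout.get_state();R=Ro.from_quat(s["tcp_rot"]);p=np.array(s["tool_pos"])
    d=R.inv().apply(np.array([x,y,z])-p)
    print("clock",round(s["clock"],2),"tcp",np.round(p,4),"axes y",np.round(R.apply([0,1,0]),4),"z",np.round(R.apply([0,0,1]),4),"F",np.round(s["force"],1),"open",round(s["opening"],2))
    print("delta",np.round(d,4))
    if yaw is not None:
        yv=np.array([np.cos(yaw),np.sin(yaw),0]);zv=np.array([0,0,-1.]);T=Ro.from_matrix(np.c_[np.cross(yv,zv),yv,zv])
        print("rotvec",np.round((R.inv()*T).as_rotvec(),4))
E
python3 - <<'E'
from h import *
im=vision.camera("side");rs=spotter.regions_of("side","jar")
for r in rs: print(round(r["score"],2),np.round(r["extent"],0))
r=[r for r in rs if abs(r["extent"][1]-214)<8]
if r: fitjar({"side":r[0]["pixels"]},[536,-58,6])
print(onz("top",[[419,178],[420,172],[231,210]],.121))
goto(.541,-.044,.12,.066)
E
```

```text
0.8 [322. 215.  52.  23.]
['side'] [536.5 -56.3   6.1] 25.3
both [536.5 -56.3   6.1] 25.3
[[ 0.59704797 -0.31803125  0.121     ]
 [ 0.61470093 -0.32165327  0.121     ]
 [ 0.50639452  0.22076492  0.121     ]]
clock 1.0 tcp [0.1951 0.62   0.2313] axes y [0.3001 0.9539 0.    ] z [-0.  0. -1.] F [-0.5  0.4 -1.5] open 1.0
delta [-0.5293 -0.5296  0.1113]
rotvec [-0.  -0.   1.2]
```

Call:
arm_command(
  deltas=[
    {"dx": -0.02, "dy": -0.02, "wz": 0.06, "jaw": 0.35},
    {"dx": -0.048, "dy": -0.048, "wz": 0.14, "jaw": 0.35},
    {"dx": -0.076, "dy": -0.076, "wz": 0.23, "jaw": 0.35},
    {"dx": -0.104, "dy": -0.104, "wz": 0.32, "jaw": 0.35},
    {"dx": -0.132, "dy": -0.132, "wz": 0.41, "jaw": 0.35},
    {"dx": -0.16, "dy": -0.16, "wz": 0.5, "jaw": 0.35},
    {"dx": -0.188, "dy": -0.188, "wz": 0.59, "jaw": 0.35},
    {"dx": -0.216, "dy": -0.216, "wz": 0.68, "jaw": 0.35},
  ],
)

```text
invalid input
```

```bash
python3 -c "
from h import *
goto(.541,-.044,.15,.064)"
```

```text
clock 1.0 tcp [0.1951 0.62   0.2313] axes y [0.3001 0.9539 0.    ] z [-0.  0. -1.] F [-0.5  0.4 -1.5] open 1.0
delta [-0.5293 -0.5296  0.0813]
rotvec [-0.    -0.     1.202]
```

Rows probably need every key.

Call:
arm_command(
  deltas=[
    {"wx": 0, "wy": 0, "wz": 0.06, "dx": -0.02, "dy": -0.02, "dz": 0, "jaw": 0.35},
    {"wx": 0, "wy": 0, "wz": 0.14, "dx": -0.048, "dy": -0.048, "dz": 0, "jaw": 0.35},
    {"wx": 0, "wy": 0, "wz": 0.23, "dx": -0.076, "dy": -0.076, "dz": 0, "jaw": 0.35},
    {"wx": 0, "wy": 0, "wz": 0.32, "dx": -0.104, "dy": -0.104, "dz": 0, "jaw": 0.35},
    {"wx": 0, "wy": 0, "wz": 0.41, "dx": -0.132, "dy": -0.132, "dz": 0, "jaw": 0.35},
    {"wx": 0, "wy": 0, "wz": 0.5, "dx": -0.16, "dy": -0.16, "dz": 0, "jaw": 0.35},
    {"wx": 0, "wy": 0, "wz": 0.59, "dx": -0.188, "dy": -0.188, "dz": 0, "jaw": 0.35},
    {"wx": 0, "wy": 0, "wz": 0.68, "dx": -0.216, "dy": -0.216, "dz": 0, "jaw": 0.35},
  ],
)

```text
clock: 1.67
tool_pos: [0.3369, 0.3474, 0.2315]
tcp_rot: [0.475, 0.88, 0.0, -0.0]
force: [1.1, -0.2, 0.1]
opening: 0.349
```

```bash
python3 -c "
from h import *
goto(.541,-.044,.15,.064)"
```

```text
clock 1.67 tcp [0.3369 0.3474 0.2315] axes y [8.355e-01 5.495e-01 7.000e-04] z [ 3.e-04  8.e-04 -1.e+00] F [ 1.1 -0.2  0.1] open 0.35
delta [-0.4392 -0.0446  0.0813]
rotvec [ 5.000e-04 -7.000e-04  5.177e-01]
```

Call:
arm_command(
  deltas=[
    {"wx": 0, "wy": 0, "wz": 0.06, "dx": -0.038, "dy": -0.004, "dz": 0, "jaw": 0.35},
    {"wx": 0, "wy": 0, "wz": 0.12, "dx": -0.076, "dy": -0.008, "dz": 0, "jaw": 0.35},
    {"wx": 0, "wy": 0, "wz": 0.18, "dx": -0.114, "dy": -0.012, "dz": 0, "jaw": 0.35},
    {"wx": 0, "wy": 0, "wz": 0.24, "dx": -0.152, "dy": -0.016, "dz": 0, "jaw": 0.35},
    {"wx": 0, "wy": 0, "wz": 0.3, "dx": -0.19, "dy": -0.02, "dz": 0, "jaw": 0.35},
    {"wx": 0, "wy": 0, "wz": 0.36, "dx": -0.228, "dy": -0.024, "dz": 0, "jaw": 0.35},
    {"wx": 0, "wy": 0, "wz": 0.42, "dx": -0.266, "dy": -0.028, "dz": 0, "jaw": 0.35},
    {"wx": 0, "wy": 0, "wz": 0.48, "dx": -0.3, "dy": -0.032, "dz": 0, "jaw": 0.35},
  ],
)

```text
clock: 2.33
tool_pos: [0.4765, 0.0791, 0.2318]
tcp_rot: [0.67, 0.742, 0.001, 0.0]
force: [0.3, 0.5, 0.4]
opening: 0.348
```

```bash
python3 -c "
from h import *
goto(.541,-.044,.12,.064)"
```

```text
clock 2.33 tcp [0.4765 0.0791 0.2318] axes y [0.9948 0.1016 0.0014] z [ 1.4e-03  6.0e-04 -1.0e+00] F [0.3 0.5 0.4] open 0.35
delta [-0.129   0.0515  0.1119]
rotvec [ 0.0014 -0.0005  0.0378]
```

Call:
arm_command(
  deltas=[
    {"wx": 0, "wy": 0, "wz": 0.01, "dx": -0.03, "dy": 0.012, "dz": 0.01, "jaw": 0.35},
    {"wx": 0, "wy": 0, "wz": 0.02, "dx": -0.06, "dy": 0.024, "dz": 0.03, "jaw": 0.35},
    {"wx": 0, "wy": 0, "wz": 0.03, "dx": -0.09, "dy": 0.036, "dz": 0.055, "jaw": 0.35},
    {"wx": 0, "wy": 0, "wz": 0.038, "dx": -0.115, "dy": 0.046, "dz": 0.08, "jaw": 0.35},
    {"wx": 0, "wy": 0, "wz": 0.038, "dx": -0.129, "dy": 0.0515, "dz": 0.1, "jaw": 0.35},
    {"wx": 0, "wy": 0, "wz": 0.038, "dx": -0.129, "dy": 0.0515, "dz": 0.112, "jaw": 0.35},
    {"wx": 0, "wy": 0, "wz": 0.038, "dx": -0.129, "dy": 0.0515, "dz": 0.112, "jaw": 0.35},
    {"wx": 0, "wy": 0, "wz": 0.038, "dx": -0.129, "dy": 0.0515, "dz": 0.112, "jaw": 0.35},
  ],
)

```text
clock: 3.0
tool_pos: [0.5397, -0.04, 0.1189]
tcp_rot: [0.682, 0.731, -0.0, -0.001]
force: [-0.3, 0.4, -0.4]
opening: 0.352
```

```bash
python3 -c "
from h import *
goto(.541,-.044,.068,.064)
im=vision.camera('side');cv2.imwrite('pics/s1.png',cv2.resize(im[100:300,220:450,::-1],None,fx=3,fy=3,interpolation=cv2.INTER_CUBIC))"
```

```text
clock 3.0 tcp [ 0.5397 -0.04    0.1189] axes y [ 0.9976  0.0691 -0.0019] z [-1.9e-03  6.0e-04 -1.0e+00] F [-0.3  0.4 -0.4] open 0.35
delta [-0.0041  0.0011  0.0508]
rotvec [-0.0019 -0.0008  0.0051]
```

View pics/s1.png

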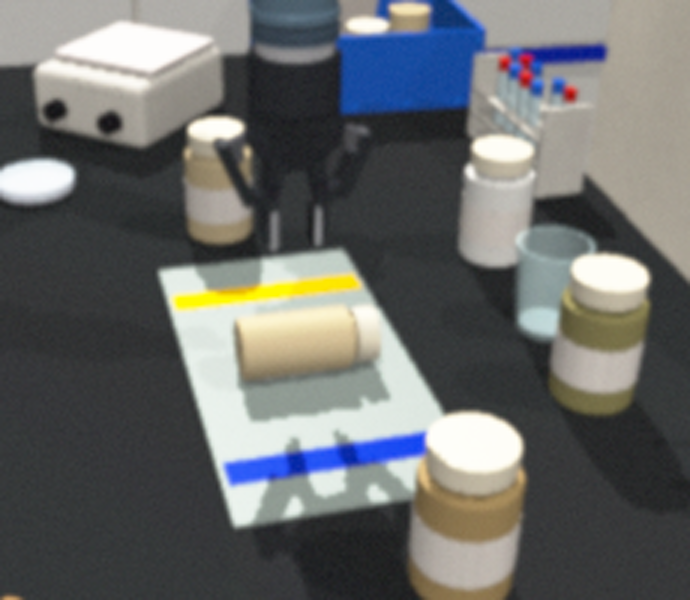

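Call:
arm_command(
  deltas=[
    {"wx": -0.0019, "wy": 0, "wz": 0, "dx": 0, "dy": 0, "dz": 0.01, "jaw": 0.35},
    {"wx": -0.0019, "wy": 0, "wz": 0, "dx": 0, "dy": 0, "dz": 0.02, "jaw": 0.35},
    {"wx": -0.0019, "wy": 0, "wz": 0, "dx": 0, "dy": 0, "dz": 0.03, "jaw": 0.35},
    {"wx": -0.0019, "wy": 0, "wz": 0, "dx": 0, "dy": 0, "dz": 0.04, "jaw": 0.35},
    {"wx": -0.0019, "wy": 0, "wz": 0, "dx": 0, "dy": 0, "dz": 0.05, "jaw": 0.35},
    {"wx": -0.0019, "wy": 0, "wz": 0, "dx": 0, "dy": 0, "dz": 0.053, "jaw": 0.35},
    {"wx": -0.0019, "wy": 0, "wz": 0, "dx": 0, "dy": 0, "dz": 0.053, "jaw": 0.35},
    {"wx": -0.0019, "wy": 0, "wz": 0, "dx": 0, "dy": 0, "dz": 0.053, "jaw": 0.35},
  ],
)

```text
clock: 3.72
tool_pos: [0.5402, -0.0415, 0.0659]
tcp_rot: [0.683, 0.731, 0.0, 0.001]
force: [0.9, -0.2, -0.1]
opening: 0.349
```

```bash
python3 -c "
from h import *
goto(.541,-.044,.06,.064)"
```

```text
clock 3.72 tcp [ 0.5402 -0.0415  0.0659] axes y [0.9977 0.0677 0.0012] z [ 1.2e-03 -3.0e-04 -1.0e+00] F [ 0.9 -0.2 -0.1] open 0.35
delta [-0.0025  0.0006  0.0059]
rotvec [0.0012 0.0003 0.0037]
```

Call:
arm_command(
  deltas=[
    {"wx": 0, "wy": 0, "wz": 0, "dx": -0.002, "dy": 0, "dz": 0.002, "jaw": 0.35},
    {"wx": 0, "wy": 0, "wz": 0, "dx": -0.002, "dy": 0, "dz": 0.004, "jaw": 0.35},
    {"wx": 0, "wy": 0, "wz": 0, "dx": -0.002, "dy": 0, "dz": 0.005, "jaw": 0.35},
    {"wx": 0, "wy": 0, "wz": 0, "dx": -0.002, "dy": 0, "dz": 0.006, "jaw": 0.35},
    {"wx": 0, "wy": 0, "wz": 0, "dx": -0.002, "dy": 0, "dz": 0.0065, "jaw": 0.35},
    {"wx": 0, "wy": 0, "wz": 0, "dx": -0.002, "dy": 0, "dz": 0.0065, "jaw": 0.35},
    {"wx": 0, "wy": 0, "wz": 0, "dx": -0.002, "dy": 0, "dz": 0.0065, "jaw": 0.35},
    {"wx": 0, "wy": 0, "wz": 0, "dx": -0.002, "dy": 0, "dz": 0.0065, "jaw": 0.35},
  ],
)

```text
clock: 4.38
tool_pos: [0.5406, -0.0432, 0.0599]
tcp_rot: [0.683, 0.731, 0.001, 0.001]
force: [0.2, 0.5, 0.2]
opening: 0.355
```

Call:
arm_command(
  deltas=[
    {"wx": 0, "wy": 0, "wz": 0, "dx": 0, "dy": 0, "dz": 0.0005, "jaw": 0.35},
    {"wx": 0, "wy": 0, "wz": 0, "dx": 0, "dy": 0, "dz": 0.001, "jaw": 0.35},
    {"wx": 0, "wy": 0, "wz": 0, "dx": 0, "dy": 0, "dz": 0.001, "jaw": 0.35},
    {"wx": 0, "wy": 0, "wz": 0, "dx": 0, "dy": 0, "dz": 0.0015, "jaw": 0.35},
    {"wx": 0, "wy": 0, "wz": 0, "dx": 0, "dy": 0, "dz": 0.0015, "jaw": 0.35},
    {"wx": 0, "wy": 0, "wz": 0, "dx": 0, "dy": 0, "dz": 0.002, "jaw": 0.35},
    {"wx": 0, "wy": 0, "wz": 0, "dx": 0, "dy": 0, "dz": 0.002, "jaw": 0.35},
    {"wx": 0, "wy": 0, "wz": 0, "dx": 0, "dy": 0, "dz": 0.002, "jaw": 0.35},
  ],
)

```text
clock: 5.05
tool_pos: [0.5405, -0.0433, 0.0577]
tcp_rot: [0.683, 0.731, 0.001, 0.001]
force: [-0.1, 0.6, 0.8]
opening: 0.35
```

Call:
arm_command(
  deltas=[
    {"wx": 0, "wy": 0, "wz": 0, "dx": 0, "dy": 0, "dz": 0.0005, "jaw": 0.35},
    {"wx": 0, "wy": 0, "wz": 0, "dx": 0, "dy": 0, "dz": 0.001, "jaw": 0.35},
    {"wx": 0, "wy": 0, "wz": 0, "dx": 0, "dy": 0, "dz": 0.001, "jaw": 0.35},
    {"wx": 0, "wy": 0, "wz": 0, "dx": 0, "dy": 0, "dz": 0.0015, "jaw": 0.35},
    {"wx": 0, "wy": 0, "wz": 0, "dx": 0, "dy": 0, "dz": 0.0015, "jaw": 0.35},
    {"wx": 0, "wy": 0, "wz": 0, "dx": 0, "dy": 0, "dz": 0.0015, "jaw": 0.35},
    {"wx": 0, "wy": 0, "wz": 0, "dx": 0, "dy": 0, "dz": 0.0015, "jaw": 0.35},
    {"wx": 0, "wy": 0, "wz": 0, "dx": 0, "dy": 0, "dz": 0.0015, "jaw": 0.35},
  ],
)

```text
clock: 5.72
tool_pos: [0.5407, -0.043, 0.0569]
tcp_rot: [0.683, 0.731, 0.001, 0.0]
force: [-1.9, 0.8, 5.6]
opening: 0.344
```

Call:
arm_command(
  deltas=[
    {"wx": 0, "wy": 0, "wz": 0, "dx": -0.001, "dy": 0, "dz": 0.0005, "jaw": 0.35},
    {"wx": 0, "wy": 0, "wz": 0, "dx": -0.004, "dy": 0, "dz": 0.0005, "jaw": 0.35},
    {"wx": 0, "wy": 0, "wz": 0, "dx": -0.008, "dy": 0, "dz": 0.0005, "jaw": 0.35},
    {"wx": 0, "wy": 0, "wz": 0, "dx": -0.012, "dy": 0, "dz": 0.0005, "jaw": 0.35},
    {"wx": 0, "wy": 0, "wz": 0, "dx": -0.016, "dy": 0, "dz": 0.0005, "jaw": 0.35},
    {"wx": 0, "wy": 0, "wz": 0, "dx": -0.019, "dy": 0, "dz": 0.0005, "jaw": 0.35},
    {"wx": 0, "wy": 0, "wz": 0, "dx": -0.02, "dy": 0, "dz": 0.0005, "jaw": 0.35},
    {"wx": 0, "wy": 0, "wz": 0, "dx": -0.02, "dy": 0, "dz": 0.0005, "jaw": 0.35},
  ],
)

```text
clock: 6.38
tool_pos: [0.5421, -0.0651, 0.0584]
tcp_rot: [0.683, 0.73, 0.001, 0.0]
force: [-6.3, -0.8, 18.1]
opening: 0.348
```

```bash
python3 -c "
from h import *
goto(.541,-.044,.06,.064)
im=vision.camera('side');cv2.imwrite('pics/s2.png',cv2.resize(im[100:300,220:450,::-1],None,fx=3,fy=3,interpolation=cv2.INTER_CUBIC))"
```

```text
clock 6.38 tcp [ 0.5421 -0.0651  0.0584] axes y [0.9978 0.0664 0.0017] z [ 1.7e-03  5.0e-04 -1.0e+00] F [-6.3 -0.8 18.1] open 0.35
delta [ 0.0211  0.0003 -0.0016]
rotvec [ 0.0017 -0.0003  0.0024]
```

View pics/s2.png

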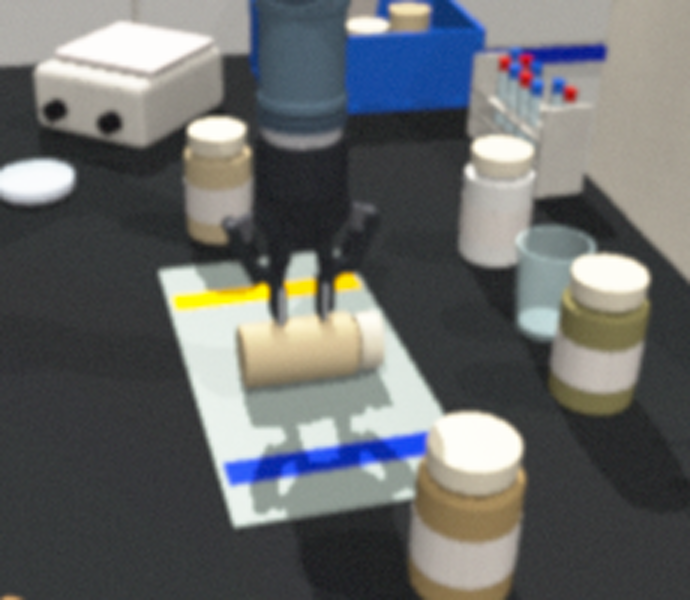

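Call:
arm_command(
  deltas=[
    {"wx": 0, "wy": 0, "wz": 0, "dx": -0.002, "dy": 0, "dz": -0.001, "jaw": 0.35},
    {"wx": 0, "wy": 0, "wz": 0, "dx": -0.007, "dy": 0, "dz": -0.001, "jaw": 0.35},
    {"wx": 0, "wy": 0, "wz": 0, "dx": -0.013, "dy": 0, "dz": -0.001, "jaw": 0.35},
    {"wx": 0, "wy": 0, "wz": 0, "dx": -0.019, "dy": 0, "dz": -0.001, "jaw": 0.35},
    {"wx": 0, "wy": 0, "wz": 0, "dx": -0.024, "dy": 0, "dz": -0.001, "jaw": 0.35},
    {"wx": 0, "wy": 0, "wz": 0, "dx": -0.028, "dy": 0, "dz": -0.0006, "jaw": 0.35},
    {"wx": 0, "wy": 0, "wz": 0, "dx": -0.03, "dy": 0, "dz": -0.0004, "jaw": 0.35},
    {"wx": 0, "wy": 0, "wz": 0, "dx": -0.03, "dy": 0, "dz": -0.0004, "jaw": 0.35},
  ],
)

```text
clock: 7.1
tool_pos: [0.544, -0.0957, 0.0582]
tcp_rot: [0.683, 0.73, 0.0, 0.001]
force: [-4.4, -1.2, 14.4]
opening: 0.355
```

```bash
python3 -c "
from h import *
goto(.541,-.044,.06,.064)
im=vision.camera('side');cv2.imwrite('pics/s3.png',cv2.resize(im[100:300,220:450,::-1],None,fx=3,fy=3,interpolation=cv2.INTER_CUBIC))
im=vision.camera('top');cv2.imwrite('pics/t3.png',cv2.resize(im[130:260,240:440,::-1],None,fx=4,fy=4,interpolation=cv2.INTER_CUBIC))"
```

```text
clock 7.1 tcp [ 0.544  -0.0957  0.0582] axes y [0.9978 0.0659 0.0021] z [ 2.1e-03 -7.0e-04 -1.0e+00] F [-4.4 -1.2 14.4] open 0.35
delta [ 0.0518  0.0004 -0.0018]
rotvec [0.0021 0.0009 0.002 ]
```

View pics/s3.png

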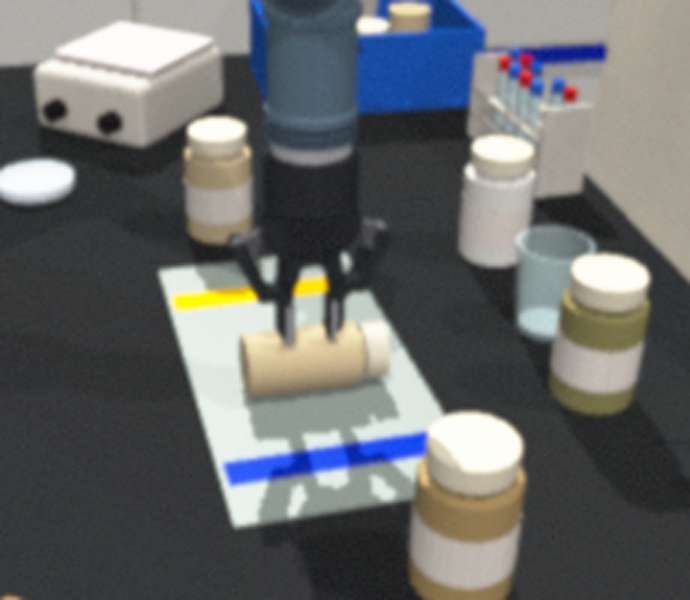

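View pics/t3.png

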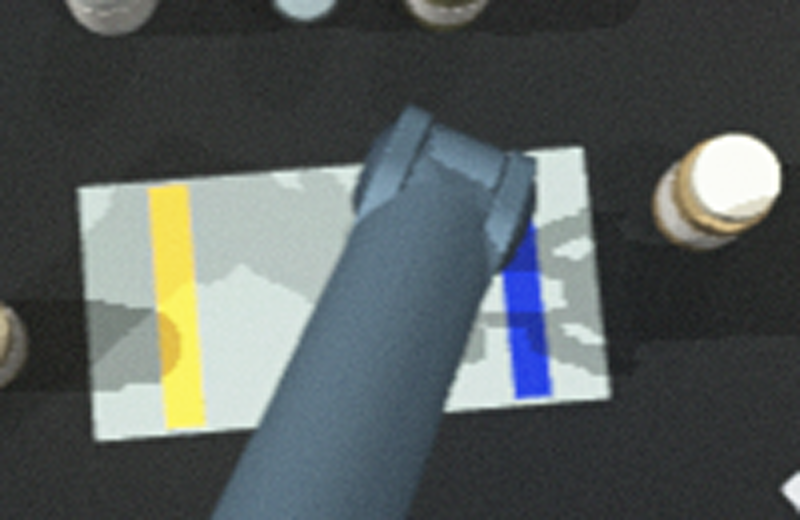

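```bash
cat >> h.py <<'E'
def sidefit(y0):
    im=vision.camera("side");u0,v0=proj("side",[.545,y0/1e3,.031])[0]
    rs=spotter.regions_of("side","jar")
    r=[r for r in rs if np.hypot(r["extent"][0]-u0,r["extent"][1]-v0)<12]
    print([ (round(q["score"],2),np.round(q["extent"],0).tolist()) for q in rs][:3],u0,v0)
    if r: return fitjar({"side":r[0]["pixels"]},[538,y0,6.4])
E
python3 -c "
from h import *
sidefit(-84)"
```

```text
[(0.65, [325.0, 220.0, 50.0, 21.0])] 322.36389816736437 219.39277957736348
['side'] [538.2 -82.7   4.6] 78.7
both [538.2 -82.7   4.6] 78.7
```

Call:
arm_command(
  deltas=[
    {"wx": 0, "wy": 0, "wz": 0, "dx": 0, "dy": 0, "dz": -0.006, "jaw": 0.35},
    {"wx": 0, "wy": 0, "wz": 0, "dx": 0, "dy": 0, "dz": -0.015, "jaw": 0.35},
    {"wx": 0, "wy": 0, "wz": 0, "dx": 0.01, "dy": 0, "dz": -0.016, "jaw": 0.35},
    {"wx": 0, "wy": 0, "wz": 0, "dx": 0.02, "dy": 0, "dz": -0.016, "jaw": 0.35},
    {"wx": 0, "wy": 0, "wz": 0, "dx": 0.0255, "dy": 0, "dz": -0.016, "jaw": 0.35},
    {"wx": 0.002, "wy": 0, "wz": 0, "dx": 0.0255, "dy": 0, "dz": -0.012, "jaw": 0.35},
    {"wx": 0.002, "wy": 0, "wz": 0, "dx": 0.0255, "dy": 0, "dz": -0.008, "jaw": 0.35},
    {"wx": 0.002, "wy": 0, "wz": 0, "dx": 0.0255, "dy": 0, "dz": -0.006, "jaw": 0.35},
  ],
)

```text
clock: 7.97
tool_pos: [0.5415, -0.0674, 0.0611]
tcp_rot: [0.682, 0.731, -0.001, -0.001]
force: [-0.1, -0.6, -0.3]
opening: 0.348
```

```bash
python3 -c "
from h import *
goto(.542,-.0705,.0572,.064)
sidefit(-84)"
```

```text
clock 7.97 tcp [ 0.5415 -0.0674  0.0611] axes y [ 0.9976  0.0688 -0.0018] z [-1.8e-03 -3.0e-04 -1.0e+00] F [-0.1 -0.6 -0.3] open 0.35
delta [-0.0032  0.0003  0.0039]
rotvec [-0.0018  0.0002  0.0049]
[(0.69, [324.0, 218.0, 53.0, 26.0])] 322.36389816736437 219.39277957736348
['side'] [538.6 -82.8   7.6] 23.2
both [538.6 -82.8   7.6] 23.2
```

Call:
arm_command(
  deltas=[
    {"wx": -0.001, "wy": 0, "wz": 0, "dx": -0.003, "dy": 0, "dz": 0.002, "jaw": 0.35},
    {"wx": -0.001, "wy": 0, "wz": 0, "dx": -0.003, "dy": 0, "dz": 0.0038, "jaw": 0.35},
    {"wx": -0.001, "wy": 0, "wz": 0, "dx": -0.003, "dy": 0, "dz": 0.0042, "jaw": 0.35},
    {"wx": -0.001, "wy": 0, "wz": 0, "dx": -0.004, "dy": 0, "dz": 0.0042, "jaw": 0.35},
    {"wx": -0.001, "wy": 0, "wz": 0, "dx": -0.008, "dy": 0, "dz": 0.0042, "jaw": 0.35},
    {"wx": -0.001, "wy": 0, "wz": 0, "dx": -0.013, "dy": 0, "dz": 0.0042, "jaw": 0.35},
    {"wx": -0.001, "wy": 0, "wz": 0, "dx": -0.018, "dy": 0, "dz": 0.0042, "jaw": 0.35},
    {"wx": -0.001, "wy": 0, "wz": 0, "dx": -0.023, "dy": 0, "dz": 0.0042, "jaw": 0.35},
  ],
)

```text
clock: 8.73
tool_pos: [0.5437, -0.0918, 0.0586]
tcp_rot: [0.683, 0.731, 0.0, 0.0]
force: [-2.2, -0.2, 6.5]
opening: 0.349
```

Call:
arm_command(
  deltas=[
    {"wx": 0, "wy": 0, "wz": 0, "dx": -0.005, "dy": 0, "dz": 0, "jaw": 0.35},
    {"wx": 0, "wy": 0, "wz": 0, "dx": -0.01, "dy": 0, "dz": 0, "jaw": 0.35},
    {"wx": 0, "wy": 0, "wz": 0, "dx": -0.016, "dy": 0, "dz": 0, "jaw": 0.35},
    {"wx": 0, "wy": 0, "wz": 0, "dx": -0.022, "dy": 0, "dz": 0, "jaw": 0.35},
    {"wx": 0, "wy": 0, "wz": 0, "dx": -0.027, "dy": 0, "dz": 0, "jaw": 0.35},
    {"wx": 0, "wy": 0, "wz": 0, "dx": -0.031, "dy": 0, "dz": 0.0002, "jaw": 0.35},
    {"wx": 0, "wy": 0, "wz": 0, "dx": -0.032, "dy": 0, "dz": 0.0002, "jaw": 0.35},
    {"wx": 0, "wy": 0, "wz": 0, "dx": -0.032, "dy": 0, "dz": 0.0002, "jaw": 0.35},
  ],
)

```text
clock: 9.4
tool_pos: [0.5458, -0.1237, 0.058]
tcp_rot: [0.683, 0.73, 0.0, 0.0]
force: [-3.3, -0.5, 6.6]
opening: 0.345
```

```bash
python3 -c "
from h import *
goto(.542,-.0705,.0572,.064)
sidefit(-109)"
```

```text
clock 9.4 tcp [ 0.5458 -0.1237  0.058 ] axes y [9.978e-01 6.680e-02 7.000e-04] z [ 7.e-04 -6.e-04 -1.e+00] F [-3.3 -0.5  6.6] open 0.34
delta [ 0.0534 -0.0002  0.0008]
rotvec [0.0007 0.0006 0.0029]
[(0.68, [328.0, 226.0, 53.0, 22.0])] 324.0726266055107 224.73413162528794
['side'] [ 538.8 -107.7    1.9] 117.0
both [ 538.8 -107.7    1.9] 117.0
```

Call:
arm_command(
  deltas=[
    {"wx": 0, "wy": 0, "wz": 0, "dx": 0, "dy": 0, "dz": -0.006, "jaw": 0.35},
    {"wx": 0, "wy": 0, "wz": 0, "dx": 0, "dy": 0, "dz": -0.015, "jaw": 0.35},
    {"wx": 0, "wy": 0, "wz": 0, "dx": 0.01, "dy": 0, "dz": -0.016, "jaw": 0.35},
    {"wx": 0, "wy": 0, "wz": 0, "dx": 0.02, "dy": 0, "dz": -0.016, "jaw": 0.35},
    {"wx": 0, "wy": 0, "wz": 0, "dx": 0.0255, "dy": 0, "dz": -0.016, "jaw": 0.35},
    {"wx": 0, "wy": 0, "wz": 0, "dx": 0.0255, "dy": 0, "dz": -0.012, "jaw": 0.35},
    {"wx": 0, "wy": 0, "wz": 0, "dx": 0.0255, "dy": 0, "dz": -0.008, "jaw": 0.35},
    {"wx": 0, "wy": 0, "wz": 0, "dx": 0.0255, "dy": 0, "dz": -0.006, "jaw": 0.35},
  ],
)

```text
clock: 10.17
tool_pos: [0.5435, -0.0968, 0.0628]
tcp_rot: [0.682, 0.731, -0.0, -0.0]
force: [-0.1, 0.2, 0.5]
opening: 0.347
```

```bash
python3 -c "
from h import *
goto(.545,-.098,.0572,.068)
sidefit(-109)"
```

```text
clock 10.17 tcp [ 0.5435 -0.0968  0.0628] axes y [ 9.976e-01  6.860e-02 -6.000e-04] z [-6.e-04 -1.e-04 -1.e+00] F [-0.1  0.2  0.5] open 0.35
delta [-0.0013  0.0014  0.0056]
rotvec [-0.0006  0.      0.0007]
[(0.63, [376.0, 270.0, 37.0, 73.0]), (0.58, [327.0, 226.0, 57.0, 26.0])] 324.0726266055107 224.73413162528794
['side'] [ 539.1 -108.     5.5] 25.9
both [ 539.1 -108.     5.5] 25.9
```

Call:
arm_command(
  deltas=[
    {"wx": 0, "wy": 0, "wz": 0, "dx": 0, "dy": 0.001, "dz": 0.003, "jaw": 0.35},
    {"wx": 0, "wy": 0, "wz": 0, "dx": 0, "dy": 0.001, "dz": 0.0056, "jaw": 0.35},
    {"wx": 0, "wy": 0, "wz": 0, "dx": 0, "dy": 0.001, "dz": 0.006, "jaw": 0.35},
    {"wx": 0, "wy": 0, "wz": 0, "dx": -0.001, "dy": 0.001, "dz": 0.006, "jaw": 0.35},
    {"wx": 0, "wy": 0, "wz": 0, "dx": -0.005, "dy": 0.001, "dz": 0.006, "jaw": 0.35},
    {"wx": 0, "wy": 0, "wz": 0, "dx": -0.01, "dy": 0.001, "dz": 0.006, "jaw": 0.35},
    {"wx": 0, "wy": 0, "wz": 0, "dx": -0.015, "dy": 0.001, "dz": 0.006, "jaw": 0.35},
    {"wx": 0, "wy": 0, "wz": 0, "dx": -0.02, "dy": 0.001, "dz": 0.006, "jaw": 0.35},
  ],
)

```text
clock: 10.93
tool_pos: [0.5468, -0.1181, 0.0586]
tcp_rot: [0.683, 0.731, 0.0, 0.001]
force: [-2.3, -0.4, 6.2]
opening: 0.349
```

Call:
arm_command(
  deltas=[
    {"wx": 0, "wy": 0, "wz": 0, "dx": -0.005, "dy": 0, "dz": 0, "jaw": 0.35},
    {"wx": 0, "wy": 0, "wz": 0, "dx": -0.01, "dy": 0, "dz": 0, "jaw": 0.35},
    {"wx": 0, "wy": 0, "wz": 0, "dx": -0.016, "dy": 0, "dz": 0, "jaw": 0.35},
    {"wx": 0, "wy": 0, "wz": 0, "dx": -0.022, "dy": 0, "dz": 0, "jaw": 0.35},
    {"wx": 0, "wy": 0, "wz": 0, "dx": -0.027, "dy": 0, "dz": 0, "jaw": 0.35},
    {"wx": 0, "wy": 0, "wz": 0, "dx": -0.031, "dy": 0, "dz": 0.0002, "jaw": 0.35},
    {"wx": 0, "wy": 0, "wz": 0, "dx": -0.032, "dy": 0, "dz": 0.0002, "jaw": 0.35},
    {"wx": 0, "wy": 0, "wz": 0, "dx": -0.032, "dy": 0, "dz": 0.0002, "jaw": 0.35},
  ],
)

```text
clock: 11.6
tool_pos: [0.5489, -0.15, 0.0579]
tcp_rot: [0.683, 0.73, 0.0, 0.001]
force: [-1.2, -0.3, 7.0]
opening: 0.351
```

Call:
arm_command(
  deltas=[
    {"wx": 0, "wy": 0, "wz": 0, "dx": 0, "dy": 0, "dz": -0.006, "jaw": 0.35},
    {"wx": 0, "wy": 0, "wz": 0, "dx": 0, "dy": 0, "dz": -0.015, "jaw": 0.35},
    {"wx": 0, "wy": 0, "wz": 0, "dx": 0.01, "dy": 0, "dz": -0.016, "jaw": 0.35},
    {"wx": 0, "wy": 0, "wz": 0, "dx": 0.02, "dy": 0, "dz": -0.016, "jaw": 0.35},
    {"wx": 0, "wy": 0, "wz": 0, "dx": 0.0255, "dy": 0, "dz": -0.016, "jaw": 0.35},
    {"wx": 0, "wy": 0, "wz": 0, "dx": 0.0255, "dy": 0, "dz": -0.012, "jaw": 0.35},
    {"wx": 0, "wy": 0, "wz": 0, "dx": 0.0255, "dy": 0, "dz": -0.008, "jaw": 0.35},
    {"wx": 0, "wy": 0, "wz": 0, "dx": 0.0255, "dy": 0, "dz": -0.006, "jaw": 0.35},
  ],
)

```text
clock: 12.27
tool_pos: [0.5463, -0.1231, 0.0625]
tcp_rot: [0.682, 0.731, -0.0, -0.0]
force: [0.2, 0.8, -0.5]
opening: 0.352
```

```bash
python3 -c "
from h import *
goto(.545,-.124,.0572,.068)
sidefit(-134)"
```

```text
clock 12.27 tcp [ 0.5463 -0.1231  0.0625] axes y [ 9.976e-01  6.870e-02 -7.000e-04] z [-7.e-04 -0.e+00 -1.e+00] F [ 0.2  0.8 -0.5] open 0.35
delta [-0.0008 -0.0013  0.0054]
rotvec [-0.0007 -0.      0.0008]
[(0.96, [331.0, 231.0, 54.0, 27.0])] 325.85963585075933 230.32018338089821
['side'] [ 539.1 -133.7    6.7] 47.9
both [ 539.1 -133.7    6.7] 47.9
```

Call:
arm_command(
  deltas=[
    {"wx": 0, "wy": 0, "wz": 0, "dx": 0, "dy": 0, "dz": 0.003, "jaw": 0.35},
    {"wx": 0, "wy": 0, "wz": 0, "dx": 0, "dy": 0, "dz": 0.0056, "jaw": 0.35},
    {"wx": 0, "wy": 0, "wz": 0, "dx": 0, "dy": 0, "dz": 0.006, "jaw": 0.35},
    {"wx": 0, "wy": 0, "wz": 0.002, "dx": -0.001, "dy": 0, "dz": 0.006, "jaw": 0.35},
    {"wx": 0, "wy": 0, "wz": 0, "dx": -0.005, "dy": 0, "dz": 0.006, "jaw": 0.35},
    {"wx": 0, "wy": 0, "wz": 0, "dx": -0.01, "dy": 0, "dz": 0.006, "jaw": 0.35},
    {"wx": 0, "wy": 0, "wz": 0, "dx": -0.015, "dy": 0, "dz": 0.006, "jaw": 0.35},
    {"wx": 0, "wy": 0, "wz": 0, "dx": -0.02, "dy": 0, "dz": 0.006, "jaw": 0.35},
  ],
)

```text
clock: 13.03
tool_pos: [0.5484, -0.1447, 0.0586]
tcp_rot: [0.683, 0.73, 0.0, 0.0]
force: [-3.3, -0.5, 5.6]
opening: 0.35
```

Call:
arm_command(
  deltas=[
    {"wx": 0, "wy": 0, "wz": 0, "dx": -0.005, "dy": 0, "dz": 0, "jaw": 0.35},
    {"wx": 0, "wy": 0, "wz": 0, "dx": -0.01, "dy": 0, "dz": 0, "jaw": 0.35},
    {"wx": 0, "wy": 0, "wz": 0, "dx": -0.016, "dy": 0, "dz": 0, "jaw": 0.35},
    {"wx": 0, "wy": 0, "wz": 0, "dx": -0.022, "dy": 0, "dz": 0, "jaw": 0.35},
    {"wx": 0, "wy": 0, "wz": 0, "dx": -0.027, "dy": 0, "dz": 0, "jaw": 0.35},
    {"wx": 0, "wy": 0, "wz": 0, "dx": -0.031, "dy": 0, "dz": 0.0002, "jaw": 0.35},
    {"wx": 0, "wy": 0, "wz": 0, "dx": -0.032, "dy": 0, "dz": 0.0002, "jaw": 0.35},
    {"wx": 0, "wy": 0, "wz": 0, "dx": -0.032, "dy": 0, "dz": 0.0002, "jaw": 0.35},
  ],
)

```text
clock: 13.7
tool_pos: [0.5505, -0.1766, 0.0577]
tcp_rot: [0.683, 0.73, 0.0, 0.001]
force: [-2.6, -1.3, 5.9]
opening: 0.352
```

Call:
arm_command(
  deltas=[
    {"wx": 0, "wy": 0, "wz": 0, "dx": 0, "dy": 0, "dz": -0.006, "jaw": 0.35},
    {"wx": 0, "wy": 0, "wz": 0, "dx": 0, "dy": 0, "dz": -0.015, "jaw": 0.35},
    {"wx": 0, "wy": 0, "wz": 0, "dx": 0.01, "dy": 0, "dz": -0.016, "jaw": 0.35},
    {"wx": 0, "wy": 0, "wz": 0, "dx": 0.02, "dy": 0, "dz": -0.016, "jaw": 0.35},
    {"wx": 0, "wy": 0, "wz": 0, "dx": 0.0255, "dy": 0, "dz": -0.016, "jaw": 0.35},
    {"wx": 0, "wy": 0, "wz": 0, "dx": 0.0255, "dy": 0, "dz": -0.012, "jaw": 0.35},
    {"wx": 0, "wy": 0, "wz": 0, "dx": 0.0255, "dy": 0, "dz": -0.008, "jaw": 0.35},
    {"wx": 0, "wy": 0, "wz": 0, "dx": 0.0255, "dy": 0, "dz": -0.006, "jaw": 0.35},
  ],
)

```text
clock: 14.37
tool_pos: [0.5481, -0.1495, 0.0624]
tcp_rot: [0.682, 0.731, -0.0, -0.0]
force: [0.2, -0.6, 0.0]
opening: 0.352
```

```bash
python3 -c "
from h import *
goto(.545,-.150,.0572,.068)
sidefit(-159)
im=vision.camera('side');cv2.imwrite('pics/s5.png',cv2.resize(im[170:290,250:410,::-1],None,fx=4,fy=4,interpolation=cv2.INTER_CUBIC))"
```

```text
clock 14.37 tcp [ 0.5481 -0.1495  0.0624] axes y [ 9.976e-01  6.870e-02 -6.000e-04] z [-6.e-04  0.e+00 -1.e+00] F [ 0.2 -0.6  0. ] open 0.35
delta [-0.0003 -0.0031  0.0052]
rotvec [-0.0006 -0.0001  0.0008]
[(0.87, [333.0, 235.0, 55.0, 25.0]), (0.36, [261.0, 338.0, 81.0, 76.0])] 327.7304313493343 236.1681444404106
['side'] [ 542.2 -159.2    6.9] 18.2
both [ 542.2 -159.2    6.9] 18.2
```

View pics/s5.png

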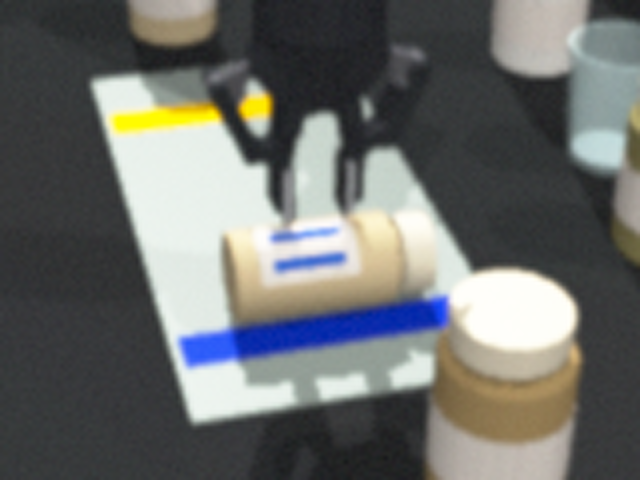

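Call:
arm_command(
  deltas=[
    {"wx": 0, "wy": 0, "wz": 0, "dx": 0.002, "dy": 0, "dz": 0.002, "jaw": 0.35},
    {"wx": 0, "wy": 0, "wz": 0, "dx": 0.002, "dy": -0.001, "dz": 0.005, "jaw": 0.35},
    {"wx": 0, "wy": 0, "wz": 0, "dx": 0.002, "dy": -0.001, "dz": 0.006, "jaw": 0.35},
    {"wx": 0, "wy": 0, "wz": 0, "dx": 0.001, "dy": -0.001, "dz": 0.006, "jaw": 0.35},
    {"wx": 0, "wy": 0, "wz": 0, "dx": -0.003, "dy": -0.001, "dz": 0.006, "jaw": 0.35},
    {"wx": 0, "wy": 0, "wz": -0.002, "dx": -0.008, "dy": -0.001, "dz": 0.006, "jaw": 0.35},
    {"wx": 0, "wy": 0, "wz": -0.004, "dx": -0.013, "dy": -0.001, "dz": 0.006, "jaw": 0.35},
    {"wx": 0, "wy": 0, "wz": -0.005, "dx": -0.018, "dy": -0.001, "dz": 0.006, "jaw": 0.35},
  ],
)

```text
clock: 15.18
tool_pos: [0.5494, -0.1691, 0.0586]
tcp_rot: [0.681, 0.732, 0.001, 0.001]
force: [-1.6, 0.1, 6.7]
opening: 0.347
```

Call:
arm_command(
  deltas=[
    {"wx": 0, "wy": 0, "wz": -0.001, "dx": -0.005, "dy": 0, "dz": 0, "jaw": 0.35},
    {"wx": 0, "wy": 0, "wz": -0.002, "dx": -0.01, "dy": 0, "dz": 0, "jaw": 0.35},
    {"wx": 0, "wy": 0, "wz": -0.003, "dx": -0.016, "dy": 0, "dz": 0, "jaw": 0.35},
    {"wx": 0, "wy": 0, "wz": -0.004, "dx": -0.022, "dy": 0, "dz": 0, "jaw": 0.35},
    {"wx": 0, "wy": 0, "wz": -0.005, "dx": -0.028, "dy": 0, "dz": 0, "jaw": 0.35},
    {"wx": 0, "wy": 0, "wz": -0.005, "dx": -0.033, "dy": 0, "dz": 0.0002, "jaw": 0.35},
    {"wx": 0, "wy": 0, "wz": -0.005, "dx": -0.034, "dy": 0, "dz": 0.0002, "jaw": 0.35},
    {"wx": 0, "wy": 0, "wz": -0.005, "dx": -0.034, "dy": 0, "dz": 0.0002, "jaw": 0.35},
  ],
)

```text
clock: 15.85
tool_pos: [0.5516, -0.2032, 0.0577]
tcp_rot: [0.679, 0.734, 0.0, 0.001]
force: [-1.6, -0.7, 7.0]
opening: 0.349
```

Call:
arm_command(
  deltas=[
    {"wx": 0, "wy": 0, "wz": 0, "dx": 0, "dy": 0, "dz": -0.006, "jaw": 0.35},
    {"wx": 0, "wy": 0, "wz": 0, "dx": 0, "dy": 0, "dz": -0.015, "jaw": 0.35},
    {"wx": 0, "wy": 0, "wz": 0, "dx": 0, "dy": 0, "dz": -0.03, "jaw": 0.35},
    {"wx": 0, "wy": 0, "wz": 0, "dx": 0.02, "dy": 0, "dz": -0.05, "jaw": 0.35},
    {"wx": 0, "wy": 0, "wz": 0, "dx": 0.05, "dy": 0, "dz": -0.06, "jaw": 0.35},
    {"wx": 0, "wy": 0, "wz": 0, "dx": 0.08, "dy": 0, "dz": -0.06, "jaw": 0.35},
    {"wx": 0, "wy": 0, "wz": 0, "dx": 0.11, "dy": 0, "dz": -0.06, "jaw": 0.35},
    {"wx": 0, "wy": 0, "wz": 0, "dx": 0.13, "dy": 0, "dz": -0.06, "jaw": 0.35},
  ],
)

```text
clock: 16.52
tool_pos: [0.5413, -0.0676, 0.1176]
tcp_rot: [0.677, 0.736, 0.001, -0.001]
force: [0.4, 1.3, 0.3]
opening: 0.35
```

```bash
python3 -c "
from h import *
goto(.545,-.150,.0572,.068)
sidefit(-188)
im=vision.camera('side');cv2.imwrite('pics/s6.png',cv2.resize(im[170:290,250:410,::-1],None,fx=4,fy=4,interpolation=cv2.INTER_CUBIC))
im=vision.camera('top');cv2.imwrite('pics/t6.png',cv2.resize(im[130:260,240:440,::-1],None,fx=4,fy=4,interpolation=cv2.INTER_CUBIC))"
```

```text
clock 16.52 tcp [ 0.5413 -0.0676  0.1176] axes y [0.9966 0.0822 0.0012] z [ 0.001   0.0027 -1.    ] F [0.4 1.3 0.3] open 0.35
delta [-0.0826 -0.0031  0.0601]
rotvec [ 0.0012 -0.0027  0.0142]
[] 330.01351494236843 243.304885980491
```

View pics/s6.png

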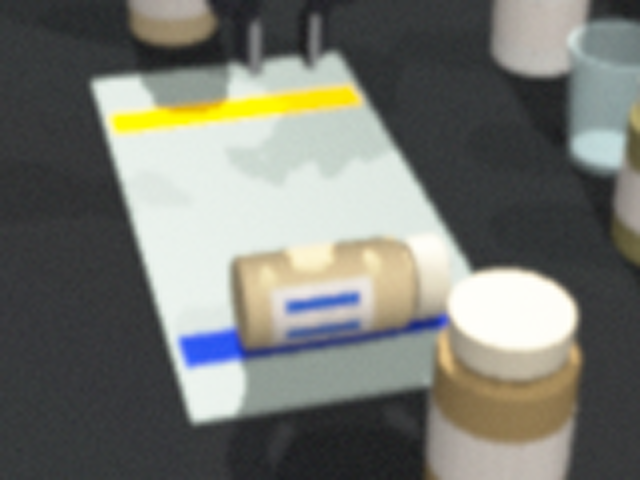

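View pics/t6.png

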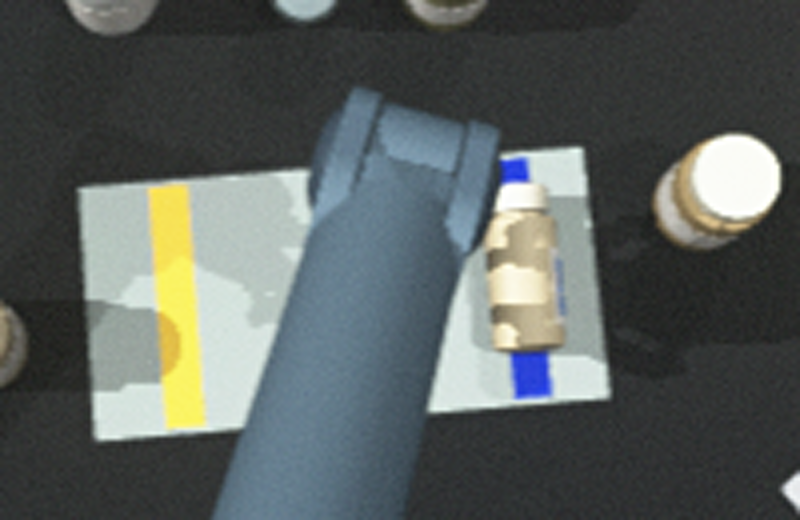

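```bash
python3 -c "
from h import *
for i in range(2):
  M={}
  for n in ('top','side'):
    vision.camera(n)
    u=proj(n,[.55,-.187,.031])[0]
    for r in spotter.regions_of(n,'jar'):
        print(n,round(r['score'],2),np.round(r['extent'],0))
        if np.hypot(*(np.array(r['extent'][:2])-u))<14: M[n]=r['pixels']; break
  if M: fitjar(M,[544,-187,7.5])
"
```

```text
top 0.75 [372. 196.  21.  42.]
side 0.92 [335. 244.  57.  25.]
['top'] [ 544.  -188.6    7.9] 77.3
['side'] [ 542.9 -185.4    7.1] 24.1
both [ 543.  -187.1    7.8] 132.8
top 0.91 [370. 197.  20.  44.]
side 0.71 [335. 242.  57.  24.]
['top'] [ 544.1 -188.3    4.6] 87.8
['side'] [ 543.8 -185.7    5.2] 49.5
both [ 544.1 -186.5    5.6] 157.0
```

```bash
python3 -c "
from h import *
print(manip.close_job())
s=readout.get_state();print(s['clock'],s['force'])"
```

```text
the job is handed in; nothing more can be done
None
the job is handed in; nothing more can be done
```

The jar now lies along the blue band, and I have handed the job in. The last clock reading was 16.5 s, plus under a second of camera checks, against the 58 s limit.

**How it was rolled:** I used five fingertip strokes on the jar's top line. The fingers were partly open and spread along the jar, pressing with 6–18 N. I paused the hand at the end of each stroke, lifted it off, and set it back for the next one.

**Final position:** The jar's axis is about 1.5–3 mm short of the band's centre line. Its angle is about 0.07 rad (fits from 0.046 to 0.079), against 0.079 rad for the band.

**Skidding:** I saw no sign of it:
- On the first stroke the axis moved half as far as the fingers: 26.4 mm against 52.7 mm.
- After about 103 mm the label was just past the top, where pure rolling would put it.

**Rest of the scene:** The hand finished about 0.12 m above the bench and about 0.12 m back from the jar. The wrist force read near zero. The jar moved away from the yellow band throughout. In the last pictures nothing else appeared moved, but I did not measure the standing things one by one.

**Disagreements:**
- The two cameras differ by 2–4 mm along the mat, so I compared the jar and the band within each camera.
- The side camera's jar search once returned the blue band instead, and twice missed the jar. I ignored those results.
- The first move call was refused because its rows left out some values. Nothing moved.

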